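Open the analyser hood and hold the reagent-bay lid at its mark

TASK

Take the analyser's tinted blue hood by its white handle, swing it up and over, lower it gently back onto its rear rest and let go of it. Then raise the lid of the chilled reagent bay by its steel handle until the lid's pointer lines up with the red rider on the quadrant, and not well past it, so that the bay stays cold while a colleague changes the bottles. Finish while still holding the lid there by its handle; the hood stays open, and the rider and the things standing about on the bench are left alone.

Things in the scene. Friction and masses are not known exactly. Their poses are not given: they have to be found in the camera images.
- analyser: Ivory bench analyser, fixed, sideways to the robot: 435 mm deep, 420 mm wide, deck 105 mm high, a 195 mm high service housing along its back. Origin under its middle. Axes: -x out of its front (teal screen panel, front edge at x = -235 mm), +x to its back (at +200 mm), y along both hinge lines (sides at +-210 mm), z up.
- hood_hinge (a point): The middle of the hood's hinge line (along y), 117 mm above the bench, 50 mm behind the analyser's origin. Axes as the analyser's.
- hood (a joint): Angle of the see-through blue hood, rad: 0 shut, growing as its front edge goes up and over to the back; 1.66 on its rear rest (two rubber bumpers, hard stop). Shut it is 300 mm wide, 190 mm from hinge to lower front edge, 78 mm above the deck, front face sloping back. About 0.6 kg, hinge nearly free: falls shut below about 1.2 rad, falls onto the rest beyond.
- hood_handle: The hood's white handle: round bar, 10 mm diameter, 100 mm long along y, on two 10 mm arms from the hood's lower front edge 38 mm away. Origin mid-bar; axes the analyser's, turning with the hood. Shut: 228 mm in front of the hinge line, 15 mm above it, 27 mm above the deck. Open: 343 mm above the bench. Pinch from above, a finger either side; it can turn between the pads.
- lid_hinge (a point): The middle of the hinge line (along y) of the reagent-bay lid, 111 mm above the bench, 22 mm in front of the hood's hinge line and 60 mm to the +y side of its middle. Axes as the analyser's.
- bay_lid (a joint): Angle of the reagent-bay lid, rad: 0 shut, growing as its front edge rises, at most 1.5. The lid lies on the deck under the hood: a grey slab with a teal top face, 130 mm wide (y), 95 mm deep, 16 mm thick. About 0.45 kg, hinge nearly free, no stay: it falls shut when let go.
- lid_handle: The lid's steel handle: round bar, 10 mm diameter, 90 mm long along y, on two 10 mm arms from the lid's front edge 38 mm away. Origin mid-bar; axes the analyser's, turning with the lid. Shut: 135 mm in front of the lid's hinge line, 18 mm above it, 24 mm above the deck. Pinch from above, a finger either side; it can turn between the pads.
- rider (a joint): Setting of the red rider on the quadrant, as a lid angle in rad (0.60 to 0.95): when bay_lid has this value the lid's pointer is in line with the rider. The quadrant is a white arc with black ticks, 70 mm in radius around the lid's hinge line, standing on the deck just beyond the lid's -y side.
- rider_mark (a point): Middle of the red rider, a red block 26 x 10 x 7 mm with a black thumb screw, 62 mm from the lid's hinge line, at the angle rider above the forward (-x) direction; axes the analyser's turned by that angle about y. It is to be left as set.
- lid_pointer (a point): Tip of the black pointer along the lid's -y side edge, 55 mm in front of the lid's hinge line and level with it when shut; it swings with the lid, close beside the quadrant.
- reagent_blue: Bystander: white reagent bottle with a blue cap, 32 mm diameter, 58 mm high, loose, standing on the bench in front of the analyser. Origin under its centre.
- reagent_green: Bystander: the same bottle with a green cap. Origin under its centre.
- reagent_amber: Bystander: the same bottle, amber with a white cap. Origin under its centre.
- tube_rack: Bystander: blue rack of capped blood tubes, 140 x 60 mm, 96 mm high, loose. Origin under its centre, x along its length.
- tip_box: Bystander: blue box of pipette tips with a clear lid, 120 x 85 x 55 mm, loose. Origin under its centre.
- specimen_cup: Bystander: specimen cup with a red screw lid, 68 mm diameter, 68 mm high, loose. Origin under its centre.
- glove_box: Bystander: blue and white glove box, 235 x 120 x 75 mm, loose, behind the analyser. Origin under its centre.

How it is judged (in metres and radians):
On the way, in this order (a step that is already met when the one before it is completed fails the run):
1. the hood lies open and still on its rear rest, let go, with the bay lid still shut (value of joint hood above 1.6 rad and velocity of joint hood between -0.1 and 0.1 rad/s and contact force between the fingers and hood_handle below 0.2 N and value of joint bay_lid below 0.06 rad), for 0.2 s.
2. the bay lid is held by its handle with its pointer in line with the rider (angle between the x axis of lid_handle and the x axis of rider_mark, either way round below 0.08 rad and contact force between the fingers and lid_handle above 0.25 N and velocity of joint bay_lid between -0.08 and 0.08 rad/s), for 0.3 s.
At the end, for the whole second after the job is handed in: The hood lies open on its rear rest (angle above 1.60 rad) and is not held; the bay lid stands still within 0.08 rad of the rider's angle, carried by the fingers on its handle (contact force above 0.25 N) (all of step 2 and value of joint bay_lid above 0.45 rad and value of joint hood above 1.6 rad and contact force between the fingers and hood_handle below 0.2 N); the arm keeps its last pose, push and grip.
It fails at once if the hood is let drop or thrown onto its rest (faster than 1.5 rad/s beyond 1.3 rad) (value of joint hood above 1.3 rad and velocity of joint hood above 1.5 rad/s).
It fails at once if the hood is let fall back towards shut (faster than 2 rad/s) (velocity of joint hood below -2 rad/s).
It fails at once if the bay lid is swung well past the rider (more than about 0.2 rad) (z of lid_pointer in the frame of rider_mark above 0.011 m).
It fails at once if the rider is shifted (more than 6 mm) (distance of rider_mark from where it was at the start of the episode above 0.006 m).
It fails at once if a bystander is shoved or knocked over (moved more than 25 mm or tipped more than 0.5 rad) (distance of any of reagent_blue, reagent_green, reagent_amber, tube_rack, tip_box, specimen_cup, glove_box from where it was at the start of the episode above 0.025 m or angle between any of reagent_blue, reagent_green, reagent_amber, tube_rack, tip_box, specimen_cup, glove_box's own z axis and vertical above 0.5 rad).
It also fails if it takes over 58 s, if anything falls off the work surface, if the arm or the gripper's body presses on something with over 40 N, if the wrist force passes 120 N, or if a joint passes its speed limit or range.

ROBOT

A 6-joint arm with a two-finger parallel gripper is mounted at the origin on the work surface. World frame = base frame: x ahead of the robot, y to its left, z up, the work surface at z = 0. Lengths are in mm, angles in rad, forces in N, time in s.
With the tool pointing down it reaches from about 350 to 975 mm from the base axis. Payload 7.1 kg.
Tool frame: the origin (TCP) lies midway between the tips of the shut fingers; the grasp point (between the pads) lies 19 mm behind it (ctrl.grip_depth is the distance from the TCP to the grasp point, in mm); z points along the fingers, y is the line along which they close (so a half turn about z gives the same grasp; the last joint's range is limited). The gripper opens to 88 mm and grips with 3 to 60 N. Pads are 20 mm wide; open, the fingers measure 115 mm over their backs; the gripper's body (75 mm by 178 mm) begins 61 mm behind the grasp point.
Start: joints at [1.325, 0.423, 1.63, -0, 1.089, -0.019], TCP at [140.507, 608.985, 222.675] pointing down, gripper open.
Joint ranges: [-3, 3], [-0.9, 2.11], [0.09, 2.58], [-1.31, 4.45], [0.11, 2.69], [-2.54, 2.54]. Speed limits (rad/s): [2.39, 2.39, 3.01, 3.14, 3.14, 3.14].

INTERFACE

Orientations are given as a rotation vector (axis times angle).
In Python, from workcell import get_obs, vision, ctrl gives the robot as it stands.
- The arm moves only by the tool step_arm, never from a script. Its argument "plan" is a list of rows, each a list of 7 numbers: the opening, from -1 (shut) to 1 (fully open), then the shift along the tool's x, y, z as a fraction of full scale, then the turn, a rotation vector about the tool's x, y, z as a fraction of full scale. In form: [[fingers, dx, dy, dz, wx, wy, wz], ...]. A call has 1 to 20 rows; each row shifts and turns the commanded pose from where the row before left it, along the tool's axes as they then stand; what a row does not reach is not made up. Full scale, the value 1, is 50 mm for a shift and 0.12 rad for a turn. A row lasts 1/8 s, in which the tool goes at most 62.5 mm and 10.7 degrees, less where a joint would pass 70% of its speed; a pose out of reach is approached as far as the arm can. A call with a number of a shift or a turn outside -1 to 1 is refused whole. A call with a gripper value outside its range is refused whole. The fingers move at their own pace and stop on an object; the grip force is fixed at half the most. Time passes only in rows, so rows that do not move let the fingers close. It gives the time, the measured TCP pose, the force, the opening and the grip force at its end, in the units of the state.
- get_obs(): the state, without advancing time (a new reading comes with each control period).
- vision.get_image(name): name is "scene" or "top" or "wrist"; returns a dict with "pixels" (384x512x3 uint8, red, green, blue), "depth" (384x512 float32, mm along the optical axis (not along the pixel's ray), 0 where there is no reading), "fx", "fy", "cx", "cy" (pixels), "T" (4x4, takes a point from camera to world coordinates); the wrist camera has in their place "T_tool_cam" (4x4, takes a point from camera to tool coordinates, whose origin is the TCP and whose axes are the flange's). Camera axes: x right, y down, z forward; pixel columns grow to the right and rows downward; lengths in mm; the calibration is good to about 2 mm. The wrist camera is an equidistant fisheye: a pixel r from the principal point sees the ray r / f radians off the axis. A picture is of the moment at which its call begins: read the wrist's pose just before it.
- ctrl.close_job(): hands the job in; it is judged then, once.
The state is a dict: "t": time; "qpos": joint angles; "qvel": joint speeds; "joint_torque": joint torques, N m; "ee_pos": TCP position; "orientation": TCP orientation; "ft_force": force on the tool from outside, world axes, zero at the start; "moment": the same for the moment, N m; "width": finger opening in mm; "grasp_force": force on a finger pad.
Only numpy, scipy, OpenCV 4.12 (cv2) and the standard library are available. Lean on these libraries where they do the work, as an engineer would, in place of code of your own. Each camera call takes 0.05 s, during which the arm holds its last target. There are 200 camera calls.

## Working session

There is one attempt and no reset: what is moved stays moved. The work goes in short steps, Python scripts to look and compute and a tool call to move; the robot and the scene stay as the last step left them, time stands still between calls to the robot, and variables do not carry over. Pictures are saved under pics/ and viewed, at most 10 in all, crops included, and the job is handed in when it is done.

Besides the shell and the picture viewer there is one more tool, called after ">>>" by a JSON object that holds its "fn" and its "kwargs". step_arm: Moves the arm, as the interface text tells. Its arguments: {"type":"object","properties":{"plan":{"type":"array","items":{"type":"array","items":{"type":"number","minimum":-1,"maximum":1}}}},"required":["plan"]}

```bash
mkdir -p pics
python3 - <<'E'
from workcell import get_obs, vision, ctrl
import cv2, numpy as np
o=get_obs(); print({k:np.round(v,3) for k,v in o.items()}, ctrl.grip_depth)
for n in ("scene","top"):
    d=vision.get_image(n); cv2.imwrite(f"pics/{n}0.png",cv2.resize(d["pixels"][:,:,::-1],(800,600),interpolation=cv2.INTER_CUBIC)); np.savez(f"{n}0.npz",**d)
    print(n,d["fx"],d["fy"],d["cx"],d["cy"],np.round(d["T"],3).tolist())
E
```

```text
{'t': np.float64(0.0), 'qpos': array([ 1.325,  0.424,  1.631, -0.   ,  1.089, -0.019]), 'qvel': array([-0.001,  0.001, -0.001, -0.001, -0.001,  0.   ]), 'joint_torque': array([ 1.0000e-03, -5.4462e+01, -2.7367e+01,  6.4000e-02,  2.3000e-02,
       -0.0000e+00]), 'ee_pos': array([140.381, 608.473, 221.904]), 'orientation': array([-3.550e-01, -3.121e+00,  2.000e-03]), 'ft_force': array([ 0.322, -1.321, -0.088]), 'moment': array([-0.025,  0.045,  0.01 ]), 'grasp_force': np.float64(0.0), 'width': np.float64(87.563)} 18.700000000000003
scene 414.6893821757704 414.6893821757704 252.7979106438045 189.85678619583183 [[0.504, 0.478, -0.719, 1511.46], [0.863, -0.259, 0.433, -601.209], [0.021, -0.839, -0.543, 828.974], [0.0, 0.0, 0.0, 1.0]]
top 441.4078133986214 441.4078133986214 252.2513308457361 186.04889271749704 [[-0.02, -0.995, 0.097, 368.473], [-1.0, 0.019, -0.009, -19.504], [0.008, -0.097, -0.995, 1847.929], [0.0, 0.0, 0.0, 1.0]]
```

View pics/top0.png

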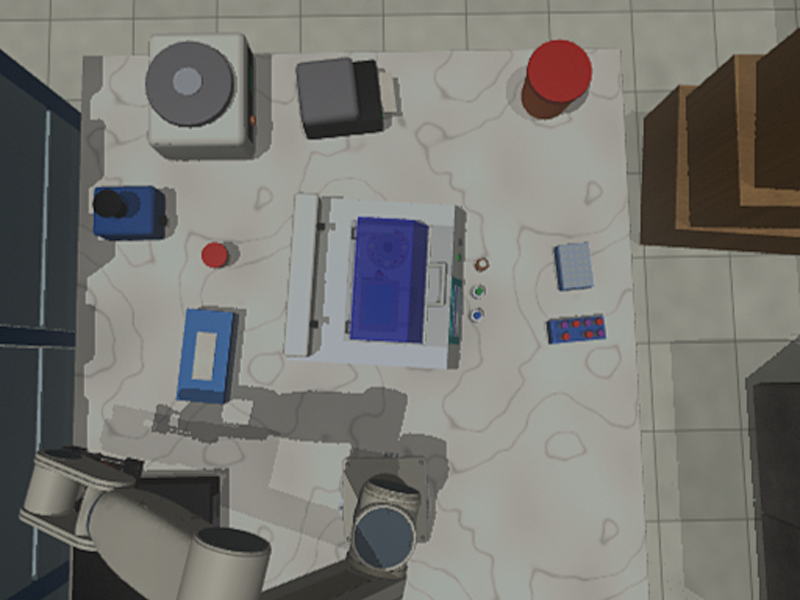

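View pics/scene0.png

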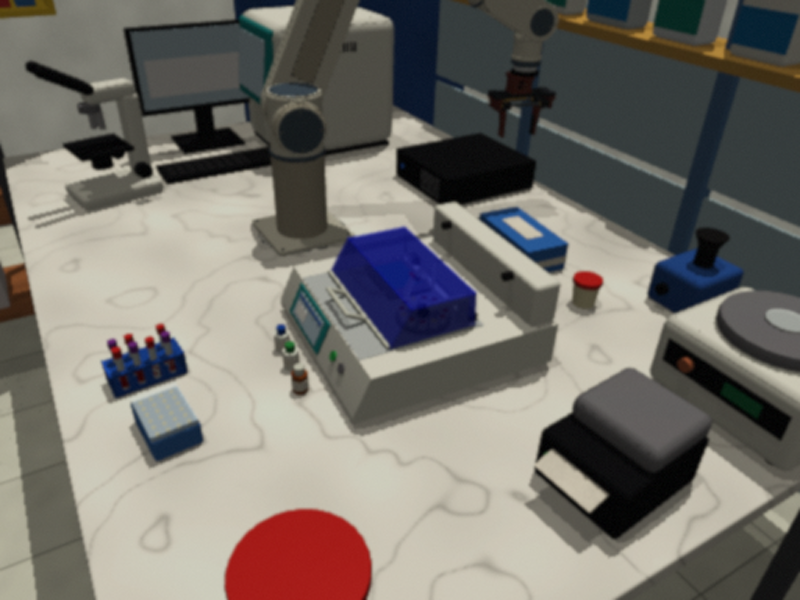

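The top view shows the analyser front facing image right (world -y), with the hood handle at about (441,284) and bottles at (480,265-315). I'll take an enlarged crop to measure it.

```bash
cat > h.py <<'E'
import numpy as np, cv2
def ray(d,u,v,z):
    "world point on plane z for pixel"
    T=d["T"]; r=T[:3,:3]@np.array([(u-d["cx"])/d["fx"],(v-d["cy"])/d["fy"],1]); o=T[:3,3]
    return o+r*(z-o[2])/r[2]
def proj(d,P):
    T=d["T"]; p=T[:3,:3].T@(np.asarray(P,float)-T[:3,3]); return np.array([d["cx"]+d["fx"]*p[0]/p[2], d["cy"]+d["fy"]*p[1]/p[2]])
E
python3 - <<'E'
from h import *
d=dict(np.load("top0.npz"))
c=d["pixels"][115:245,175:325,::-1]
cv2.imwrite("pics/crop1.png",cv2.resize(c,None,fx=5,fy=5-0.4,interpolation=cv2.INTER_LANCZOS4)[:598,:750])
E
```

```text
(no output)
```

View pics/crop1.png

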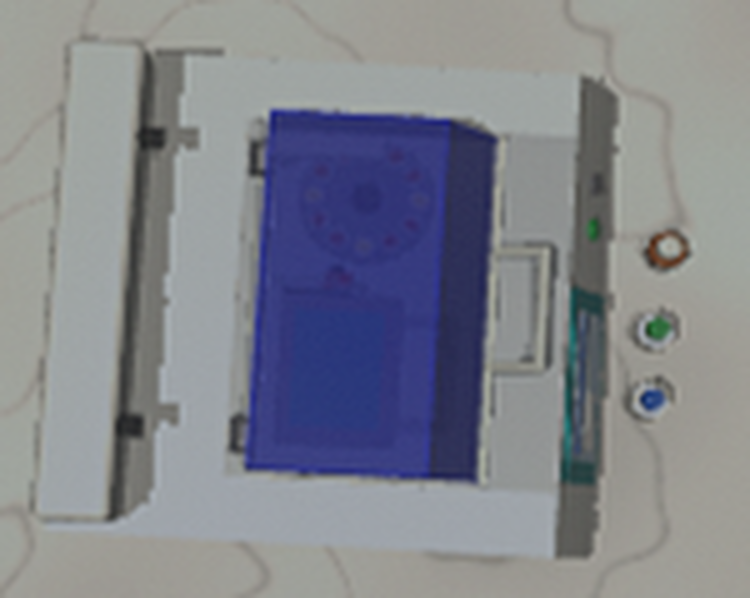

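```bash
cat >> h.py <<'E'
def A(p,P):
    c,s=np.cos(p[2]),np.sin(p[2]); return np.array([p[0]+c*P[0]-s*P[1],p[1]+s*P[0]+c*P[1],P[2]])
E
python3 - <<'E'
from h import *
from scipy.optimize import least_squares
d=dict(np.load("top0.npz"))
px=[(72,42),(40,518),(549,244),(542,373)]
M=[(200,-210,195),(200,210,195),(-178,-50,132),(-178,50,132)]
px=[(175+u/5,115+v/4.6) for u,v in px]
f=lambda p:np.concatenate([proj(d,A(p,m))-q for m,q in zip(M,px)])
r=least_squares(f,[600,0,1.57],x_scale=[100,100,.1]);print(r.x,np.round(r.fun.reshape(-1,2),2))
for m,q in zip(M,px): print(ray(d,*q,m[2]))
for n,(u,v) in dict(cornerF_ny=(583,75),cornerF_py=(557,556)).items():
    w=ray(d,175+u/5,115+v/4.6,105); c,s=np.cos(r.x[2]),np.sin(r.x[2]); e=w[:2]-r.x[:2]; print(n,c*e[0]+s*e[1],-s*e[0]+c*e[1])
# depth check at handle
for u,v in [(545,308)]:
    uu,vv=175+u/5,115+v/4.6; print(d["depth"][int(vv)-1:int(vv)+2,int(uu)-2:int(uu)+3])
print("handle",A(r.x,(-178,0,132)),"lidh",A(r.x,(50-22-135,60,129)))
for n,(u,v) in dict(am=(668,248),gr=(657,328),bl=(652,400)).items(): print(n,ray(d,175+u/5,115+v/4.6,58))
E
```

```text
[561.06844797  14.8975864    1.50185436] [[-0.11 -3.57]
 [-0.85  3.53]
 [ 0.35  1.25]
 [ 0.67 -1.4 ]]
[770.47532338 199.61028986 195.        ]
[378.3594508  225.66820252 195.        ]
[ 603.67034293 -164.88619772  132.        ]
[ 493.50191683 -156.48481851  132.        ]
cornerF_ny -199.4608176922673 -208.91188468934467
cornerF_py -196.08435287645497 209.3606173062181
[[1750.7705 1726.4233 1726.6311 1741.562  1757.066 ]
 [1720.065  1717.3632 1719.9286 1758.516  1750.7856]
 [1723.0735 1727.1913 1721.2742 1748.2172 1753.2562]]
handle [ 548.80649746 -162.67956463  132.        ] lidh [493.84003356 -87.71498736 129.        ]
am [ 608.42423073 -268.53296935   58.        ]
gr [ 537.09533769 -257.27381502   58.        ]
bl [ 473.29427778 -251.20040405   58.        ]
```

>>> {"fn": "step_arm", "kwargs": {"plan": [[-0.18, 0, 0, -1, 0, 0, -0.65], [-0.18, 0, 0, -1, 0, 0, -0.65], [-0.18, -0.51, -0.82, 0, 0, 0, 0], [-0.18, -0.51, -0.82, 0, 0, 0, 0], [-0.18, -0.51, -0.82, 0, 0, 0, 0], [-0.18, -0.51, -0.82, 0, 0, 0, 0], [-0.18, -0.51, -0.82, 0, 0, 0, 0], [-0.18, -0.51, -0.82, 0, 0, 0, 0], [-0.18, -0.51, -0.82, 0, 0, 0, 0], [-0.18, -0.51, -0.82, 0, 0, 0, 0], [-0.18, -0.51, -0.82, 0, 0, 0, 0], [-0.18, -0.51, -0.82, 0, 0, 0, 0], [-0.18, -0.51, -0.82, 0, 0, 0, 0], [-0.18, -0.51, -0.82, 0, 0, 0, 0], [-0.18, -0.51, -0.82, 0, 0, 0, 0], [-0.18, -0.51, -0.82, 0, 0, 0, 0], [-0.18, -0.51, -0.82, 0, 0, 0, 0], [-0.18, -0.51, -0.82, 0, 0, 0, 0], [-0.18, -0.51, -0.82, 0, 0, 0, 0], [-0.18, -0.51, -0.82, 0, 0, 0, 0]]}}

```text
t: 2.6
ee_pos: [546.5, -161.1, 322.3]
orientation: [-0.112, -3.139, -0.0]
ft_force: [-0.1, 0.9, 0.1]
width: 36.2
grasp_force: 0.0
```

```bash
cat > w.py <<'E'
from h import *
from workcell import get_obs, vision
from scipy.spatial.transform import Rotation as Ro
P0=np.array([561.07,14.9,1.50185])
def st():
    o=get_obs(); R=Ro.from_rotvec(o["orientation"]).as_matrix(); return o,R,o["ee_pos"]
def wshot(name):
    o,R,p=st(); d=vision.get_image("wrist"); Tt=np.eye(4); Tt[:3,:3]=R; Tt[:3,3]=p
    d["T"]=Tt@d["T_tool_cam"]; np.savez(name+".npz",**d)
    cv2.imwrite(f"pics/{name}.png",cv2.resize(d["pixels"][:,:,::-1],(800,600),interpolation=cv2.INTER_CUBIC)); return d
def wray(d,u,v,z):
    a=np.array([u-d["cx"],v-d["cy"]]); r=np.hypot(*a); th=r/d["fx"]; k=np.array([*(np.sin(th)*a/r),np.cos(th)])
    k=d["T"][:3,:3]@k; o=d["T"][:3,3]; return o+k*(z-o[2])/k[2]
def wproj(d,P):
    q=d["T"][:3,:3].T@(np.asarray(P,float)-d["T"][:3,3]); th=np.arctan2(np.hypot(q[0],q[1]),q[2]); return np.array([d["cx"],d["cy"]])+d["fx"]*th*q[:2]/np.hypot(q[0],q[1])
E
python3 - <<'E'
from w import *
d=wshot("w1"); o,R,p=st(); print(o["t"],p,np.round(R,3).tolist(),o["width"],o["ft_force"],d["fx"],d["cx"],d["cy"]); print(np.round(d["T_tool_cam"],3).tolist())
print("pred handle ends px(800):",wproj(d,A(P0,(-178,-50,132)))*1.5625,wproj(d,A(P0,(-178,50,132)))*1.5625)
E
```

```text
2.65 [ 548.87133609 -165.45939802  322.24250376] [[-0.997, 0.072, 0.001], [0.072, 0.997, -0.003], [-0.002, -0.003, -1.0]] 36.300650975656225 [ 0.51429957 -3.39564077  0.52688802] 297.3186396354542 256.37158455055066 192.51688379156533
[[0.001, -0.964, -0.266, 72.143], [1.0, 0.001, 0.001, 0.436], [-0.0, -0.266, 0.964, -161.786], [0.0, 0.0, 0.0, 1.0]]
pred handle ends px(800): [397.98728306 333.68198442] [397.70118764 208.07463514]
```

View pics/w1.png

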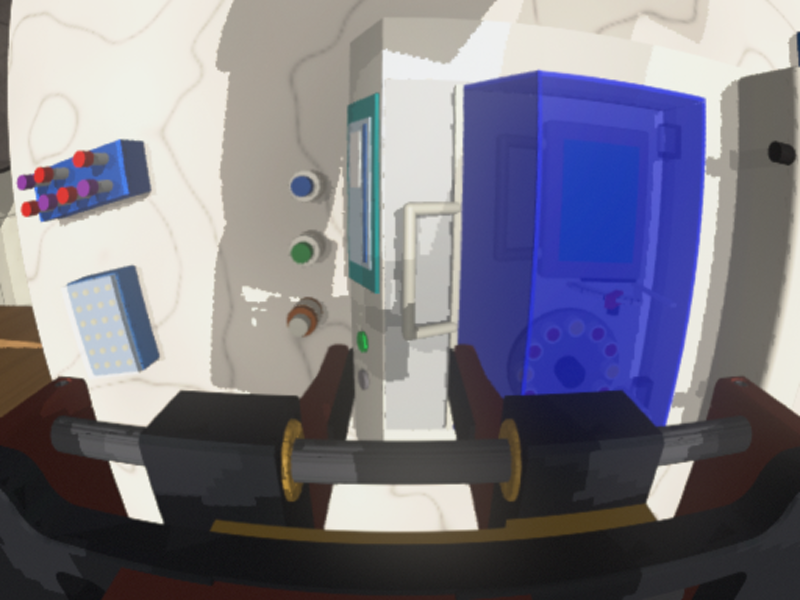

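The wrist view shows the bar at column ~411 from row ~207 to 336, versus column 398 predicted.

Run:
```python
from w import *
d=dict(np.load("w1.npz")); o,R,p=st(); print(p)
for u,v in [(410,207),(410,271),(410,336),(463,208),(458,325)]: print(wray(d,u/1.5625,v/1.5625,132))
print(A(P0,(-178,0,132)))
```

```text
[ 548.87133609 -165.45939802  322.24250376]
[ 498.74914528 -149.91553752  132.        ]
[ 548.15119045 -153.19138259  132.        ]
[ 601.3445695  -156.62036427  132.        ]
[ 501.90808449 -109.75360499  132.        ]
[ 594.82845434 -117.55993636  132.        ]
[ 548.80727456 -162.67709752  132.        ]
```

Run:
```python
from w import *
d=wshot("w2"); o,R,p=st(); print(p, d["T"][:3,3])
g=cv2.cvtColor(d["pixels"],cv2.COLOR_RGB2GRAY)
for v in (155,165,185,200): print(v,g[v,252:300].tolist())
for v in (155,165,185,200): print(v,d["depth"][v,255:275].round().tolist())
d=dict(np.load("top0.npz")); g=cv2.cvtColor(d["pixels"],cv2.COLOR_RGB2GRAY)
for v in (175,182,190): print(v,g[v,275:292].tolist())
```

```text
[ 547.48872864 -163.04002805  321.98308497] [ 476.72063772 -159.37181582  483.91124691]
155 [220, 220, 220, 210, 160, 152, 152, 151, 151, 152, 163, 193, 215, 226, 230, 223, 211, 191, 182, 200, 217, 219, 219, 219, 219, 218, 211, 195, 193, 193, 193, 193, 193, 193, 192, 193, 193, 193, 193, 189, 163, 146, 185, 208, 210, 205, 160, 102]
165 [217, 218, 217, 215, 205, 152, 127, 125, 124, 124, 149, 176, 195, 208, 213, 207, 194, 172, 168, 189, 192, 192, 192, 192, 192, 193, 193, 192, 191, 191, 191, 191, 191, 191, 191, 191, 191, 189, 170, 132, 120, 150, 191, 208, 209, 202, 159, 94]
185 [213, 216, 215, 210, 181, 130, 123, 122, 121, 124, 149, 174, 191, 204, 205, 200, 187, 175, 187, 190, 189, 189, 189, 190, 189, 189, 189, 189, 189, 188, 188, 188, 188, 188, 188, 189, 188, 186, 169, 125, 132, 172, 203, 206, 204, 170, 98, 79]
200 [127, 141, 143, 142, 138, 123, 121, 120, 119, 114, 118, 123, 127, 129, 127, 124, 131, 166, 186, 187, 187, 186, 186, 187, 187, 187, 187, 187, 187, 187, 187, 187, 186, 187, 186, 186, 184, 170, 131, 124, 156, 201, 206, 203, 181, 125, 83, 78]
155 [380.0, 379.0, 380.0, 381.0, 379.0, 380.0, 380.0, 351.0, 349.0, 349.0, 347.0, 348.0, 349.0, 350.0, 0.0, 380.0, 379.0, 379.0, 380.0, 379.0]
165 [384.0, 382.0, 383.0, 381.0, 382.0, 382.0, 382.0, 353.0, 352.0, 353.0, 352.0, 352.0, 351.0, 352.0, 353.0, 382.0, 382.0, 382.0, 384.0, 382.0]
185 [389.0, 390.0, 389.0, 390.0, 390.0, 390.0, 390.0, 361.0, 358.0, 359.0, 358.0, 359.0, 359.0, 359.0, 360.0, 390.0, 390.0, 390.0, 389.0, 391.0]
200 [395.0, 396.0, 396.0, 395.0, 395.0, 0.0, 395.0, 365.0, 364.0, 362.0, 362.0, 362.0, 363.0, 364.0, 367.0, 395.0, 395.0, 395.0, 395.0, 396.0]
175 [146, 145, 144, 144, 145, 142, 116, 113, 153, 138, 87, 129, 149, 128, 86, 92, 93]
182 [148, 145, 146, 145, 146, 142, 118, 123, 159, 123, 104, 152, 150, 136, 66, 56, 80]
190 [145, 145, 146, 147, 143, 121, 127, 146, 150, 83, 109, 152, 128, 102, 92, 93, 70]
```

Run:
```python
from w import *
d=dict(np.load("w2.npz")); 
for u,v in [(265.5,155),(265.7,165),(265.5,185),(265.5,200)]: print(wray(d,u,v,132))
t=dict(np.load("top0.npz"))
for u,v in [(283,175),(282.7,182),(282.3,190)]: print(ray(t,u,v,135))
o,R,p=st(); print(o["t"],p,o["qvel"].round(3))
```

```text
[ 528.70043732 -152.88969788  132.        ]
[ 540.84722295 -153.44270202  132.        ]
[ 565.56900447 -155.27420989  132.        ]
[ 584.66784728 -156.48061653  132.        ]
[ 575.95628151 -156.8584725   135.        ]
[ 548.45870126 -154.96380874  135.        ]
[ 517.14128402 -152.58285092  135.        ]
2.7 [ 547.48872864 -163.04002805  321.98308497] [ 0.045 -0.038  0.062  0.025  0.017  0.046]
```

>>> {"fn": "step_arm", "kwargs": {"plan": [[-0.18, 0, 0.17, 0.8, 0, 0, 0], [-0.18, 0, 0, 0.8, 0, 0, 0], [-0.18, 0, 0, 0.8, 0, 0, 0], [-0.18, 0, 0, 0, 0, 0, 0], [-0.18, 0, 0, 0, 0, 0, 0]]}}

```text
t: 3.32
ee_pos: [547.4, -151.0, 204.0]
orientation: [0.111, 3.138, -0.0]
ft_force: [0.0, -0.5, -0.5]
width: 35.7
grasp_force: 0.0
```

Run:
```python
from w import *
d=wshot("w3"); o,R,p=st(); print(o["t"],p,np.round(R,4).tolist(),o["qvel"].round(3),o["ft_force"])
print(wproj(d,(548.6,-154.5,132))*1.5625)
```

```text
3.375 [ 547.72687544 -151.2140014   204.4671501 ] [[-0.9975, 0.0705, 0.0024], [0.0705, 0.9975, -0.0007], [-0.0025, -0.0005, -1.0]] [-0.004 -0.008 -0.002  0.    -0.007 -0.001] [ 0.48524453 -0.1488006  -0.13875462]
[393.00495637 317.13485573]
```

View pics/w3.png

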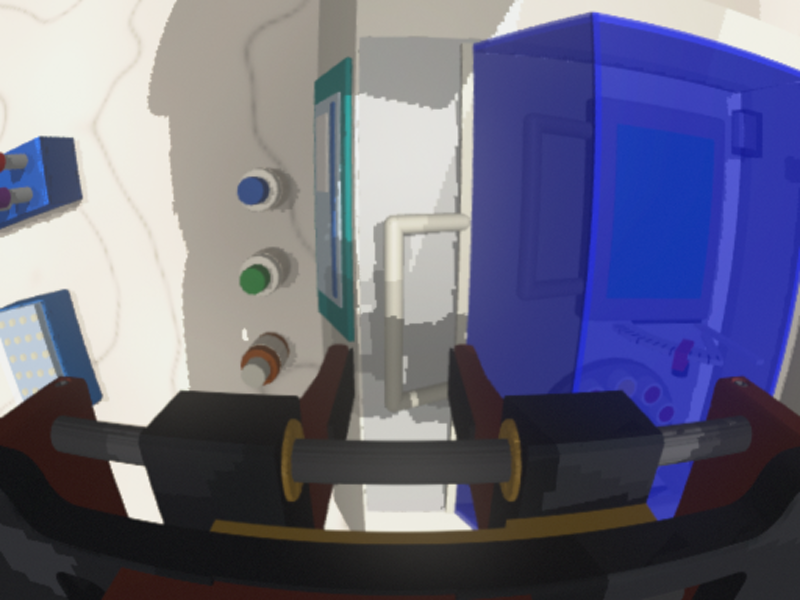

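Bar at column ~395, matching the prediction (393); fingers straddle it. Descend and close.

>>> {"fn": "step_arm", "kwargs": {"plan": [[-0.18, 0, -0.04, 0.45, 0, 0, 0], [-0.18, 0, 0, 0.45, 0, 0, 0], [-0.18, 0, 0, 0.45, 0, 0, 0], [-0.18, 0, 0, 0.45, 0, 0, 0], [-0.18, 0, 0, 0, 0, 0, 0], [-0.18, 0, 0, 0, 0, 0, 0]]}}

```text
t: 4.12
ee_pos: [547.8, -153.5, 114.4]
orientation: [0.111, 3.137, -0.001]
ft_force: [-0.4, 0.2, 0.5]
width: 35.9
grasp_force: 0.0
```

>>> {"fn": "step_arm", "kwargs": {"plan": [[-1, 0, 0, 0, 0, 0, 0], [-1, 0, 0, 0, 0, 0, 0], [-1, 0, 0, 0, 0, 0, 0], [-1, 0, 0, 0, 0, 0, 0]]}}

```text
t: 4.62
ee_pos: [546.8, -155.0, 113.2]
orientation: [0.11, 3.139, -0.004]
ft_force: [-1.6, -8.5, 1.1]
width: 9.5
grasp_force: 30.0
```

Run:
```python
import numpy as np
th=np.r_[np.linspace(0,1.52,20),np.linspace(1.56,1.66,4)]; a=th+.0657; r=228.5
c=np.round(np.c_[-r*np.cos(a),-r*np.sin(a)]/50,2)
print(np.round(np.diff(c,axis=0),2).tolist())
```

```text
[[0.04, -0.36], [0.07, -0.36], [0.09, -0.36], [0.13, -0.34], [0.15, -0.33], [0.17, -0.32], [0.21, -0.31], [0.22, -0.28], [0.25, -0.27], [0.27, -0.25], [0.29, -0.23], [0.3, -0.2], [0.32, -0.17], [0.33, -0.16], [0.35, -0.12], [0.35, -0.09], [0.36, -0.07], [0.36, -0.04], [0.37, -0.01], [0.18, 0.01], [0.15, 0.01], [0.15, 0.01], [0.16, 0.02]]
```

>>> {"fn": "step_arm", "kwargs": {"plan": [[-1, 0, 0.04, -0.36, 0, 0, 0], [-1, 0, 0.07, -0.36, 0, 0, 0], [-1, 0, 0.09, -0.36, 0, 0, 0], [-1, 0, 0.13, -0.34, 0, 0, 0], [-1, 0, 0.15, -0.33, 0, 0, 0], [-1, 0, 0.17, -0.32, 0, 0, 0], [-1, 0, 0.21, -0.31, 0, 0, 0], [-1, 0, 0.22, -0.28, 0, 0, 0], [-1, 0, 0, 0, 0, 0, 0]]}}

```text
t: 5.75
ee_pos: [551.0, -101.8, 248.3]
orientation: [0.109, 3.137, -0.009]
ft_force: [-4.1, -13.5, 8.6]
width: 9.2
grasp_force: 30.0
```

>>> {"fn": "step_arm", "kwargs": {"plan": [[-1, 0, 0.22, -0.3, 0, 0, 0], [-1, 0, 0.25, -0.27, 0, 0, 0], [-1, 0, 0.29, -0.23, 0, 0, 0], [-1, 0, 0.3, -0.2, 0, 0, 0], [-1, 0, 0.32, -0.17, 0, 0, 0], [-1, 0, 0.33, -0.16, 0, 0, 0], [-1, 0, 0.35, -0.12, 0, 0, 0], [-1, 0, 0, 0, 0, 0, 0]]}}

```text
t: 6.75
ee_pos: [558.9, 4.9, 319.7]
orientation: [0.108, 3.136, 0.0]
ft_force: [3.7, -4.0, 8.4]
width: 9.0
grasp_force: 30.0
```

>>> {"fn": "step_arm", "kwargs": {"plan": [[-1, 0, 0.24, -0.06, 0, 0, 0], [-1, 0, 0.24, -0.05, 0, 0, 0], [-1, 0, 0.24, -0.03, 0, 0, 0], [-1, 0, 0.24, -0.02, 0, 0, 0], [-1, 0, 0.24, -0.01, 0, 0, 0], [-1, 0, 0.24, 0, 0, 0, 0], [-1, 0, 0.2, 0.01, 0, 0, 0], [-1, 0, 0.1, 0.01, 0, 0, 0], [-1, 0, 0.1, 0.01, 0, 0, 0], [-1, 0, 0, 0, 0, 0, 0], [-1, 0, 0, 0, 0, 0, 0]]}}

```text
t: 8.12
ee_pos: [565.8, 96.4, 326.7]
orientation: [0.11, 3.135, 0.003]
ft_force: [6.1, 1.7, 7.2]
width: 9.2
grasp_force: 30.0
```

>>> {"fn": "step_arm", "kwargs": {"plan": [[-1, 0, 0.08, 0.01, 0, 0, 0], [-1, 0, 0.08, 0.01, 0, 0, 0], [-1, 0, 0.08, 0.01, 0, 0, 0], [-1, 0, 0.04, 0, 0, 0, 0], [-1, 0, 0, 0, 0, 0, 0], [-1, 0, 0, 0, 0, 0, 0]]}}

```text
t: 8.88
ee_pos: [566.6, 107.6, 324.9]
orientation: [0.111, 3.136, -0.005]
ft_force: [5.9, -10.0, 7.6]
width: 9.5
grasp_force: 30.0
```

>>> {"fn": "step_arm", "kwargs": {"plan": [[-0.6, 0, 0, 0, 0, 0, 0], [-0.3, 0, 0, 0, 0, 0, 0], [-0.18, 0, 0, 0, 0, 0, 0], [-0.18, 0, 0, 0, 0, 0, 0], [-0.18, 0, 0, -0.5, 0, 0, 0], [-0.18, 0, 0, -0.8, 0, 0, 0], [-0.18, 0, 0, -0.8, 0, 0, 0], [-0.18, 0, 0, 0, 0, 0, 0]]}}

```text
t: 9.88
ee_pos: [566.5, 109.6, 432.1]
orientation: [0.111, 3.134, 0.002]
ft_force: [0.4, 0.2, -1.3]
width: 36.2
grasp_force: 0.0
```

>>> {"fn": "step_arm", "kwargs": {"plan": [[-0.18, 0.24, -0.77, 0, 0, 0, 0], [-0.18, 0.24, -0.77, 0, 0, 0, 0], [-0.18, 0.24, -0.77, 0, 0, 0, 0], [-0.18, 0.23, -0.78, 0, 0, 0, 0], [-0.18, 0.23, -0.78, 0, 0, 0, 0], [-0.18, 0, 0, 0.7, 0, 0, 0], [-0.18, 0, 0, 0.7, 0, 0, 0], [-0.18, 0, 0, 0.7, 0, 0, 0], [-0.18, 0, 0, 0.7, 0, 0, 0], [-0.18, 0, 0, 0, 0, 0, 0], [-0.18, 0, 0, 0, 0, 0, 0]]}}

```text
t: 11.25
ee_pos: [493.0, -79.6, 289.3]
orientation: [0.111, 3.139, -0.0]
ft_force: [0.5, 0.5, 0.3]
width: 36.1
grasp_force: 0.0
```

Run:
```python
from w import *
d=wshot("w4"); o,R,p=st(); print(o["t"],p,np.round(R,4).tolist())
P=[561.2,23.1,1.50185]
for y in (-45,0,45): print(wproj(d,A(P,(-107,60+y,129)))*1.5625)
s=vision.get_image("scene"); np.savez("scene1.npz",**s)
H=A(P,(28,60-70,111)); 
c=proj(s,H); print(c)
u,v=np.round(c).astype(int); cr=s["pixels"][v-70:v+50,u-80:u+80,::-1]; print(u,v)
cv2.imwrite("pics/s1.png",cv2.resize(cr,(800,600),interpolation=cv2.INTER_CUBIC))
```

```text
11.3 [493.38752262 -79.73419843 289.85257765] [[-0.9975, 0.0707, 0.0017], [0.0707, 0.9975, -0.0003], [-0.0017, -0.0001, -1.0]]
[399.96952847 338.66728498]
[399.9091642  279.08261632]
[399.85290861 215.83534626]
[275.76997828 185.28722856]
276 185
```

View pics/w4.png

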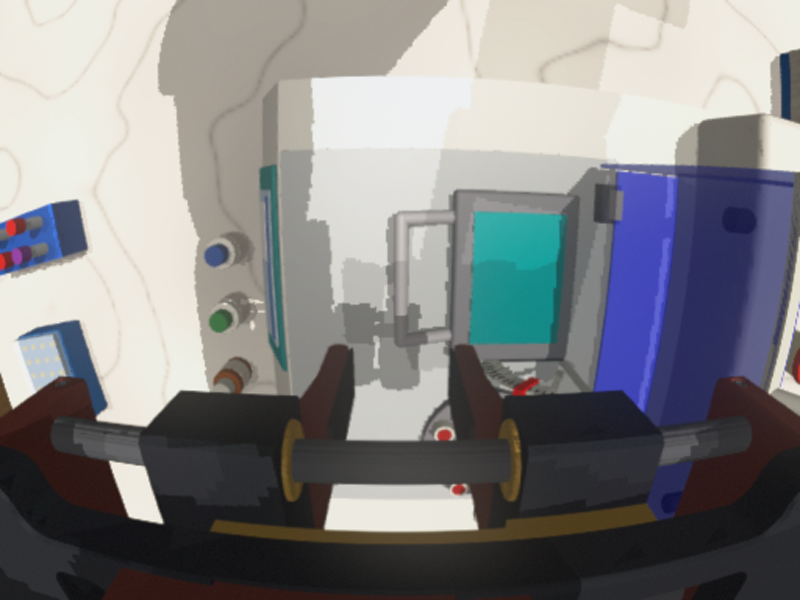

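View pics/s1.png

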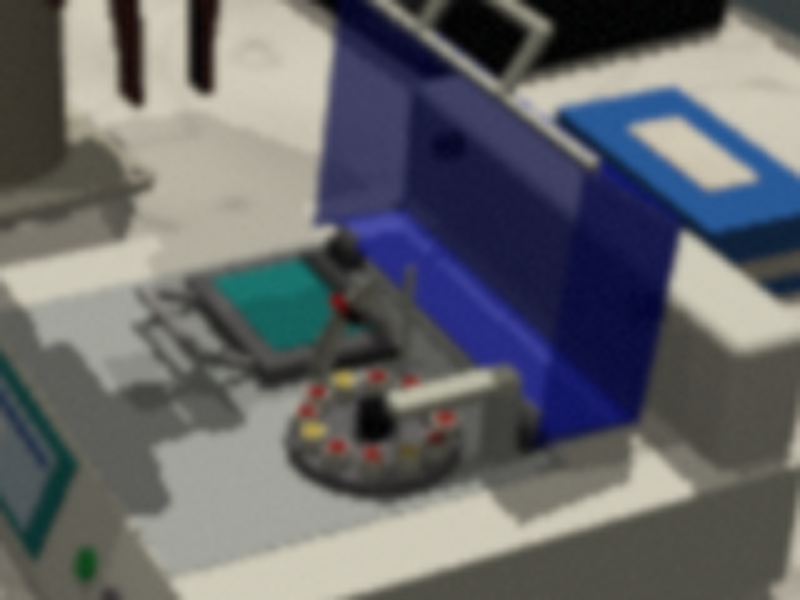

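Hood lies open; lid handle at column ~402, rows 215–340, as predicted; red rider at (525,387) in wrist view and crop (342,303) in the scene view. I'll measure the rider.

Run:
```python
from w import *
P=np.array([561.2,23.1,1.50185]); s=dict(np.load("scene1.npz")); w=dict(np.load("w4.npz"))
def loc(X): e=X[:2]-P[:2]; c,q=np.cos(P[2]),np.sin(P[2]); return np.array([c*e[0]+q*e[1],-q*e[0]+c*e[1],X[2]])
def red(d,u0,v0,h):
    im=d["pixels"].astype(int); m=(im[...,0]>90)&(im[...,0]>2*im[...,1])&(im[...,0]>2*im[...,2])
    v,u=np.nonzero(m); k=(abs(u-u0)<h)&(abs(v-v0)<h); return u[k],v[k]
u,v=red(s,264.4,175.6,5); print(len(u),u.mean(),v.mean())
for a,b in [(u.mean(),v.mean())]:
    o=loc(s["T"][:3,3]); q=loc(ray(s,a,b,100)); 
    for y in (-8,-12,-16):
        X=o+(q-o)*(y-o[1])/(q[1]-o[1]); print(y,X.round(1),"r",np.hypot(X[0]-28,X[2]-111),"ang",np.arctan2(X[2]-111,28-X[0]))
for i in range(len(u)):
    a=s["T"][:3,:3]@(np.array([(u[i]-s["cx"])/s["fx"],(v[i]-s["cy"])/s["fy"],1])*s["depth"][v[i],u[i]])+s["T"][:3,3]; L=loc(a); print(u[i],v[i],L.round(1),round(float(np.arctan2(L[2]-111,28-L[0])),3))
u,v=red(w,525/1.5625,387/1.5625,12); print(len(u),u.mean(),v.mean(),u.min(),u.max(),v.min(),v.max())
o=loc(w["T"][:3,3]); q=loc(wray(w,u.mean(),v.mean(),150))
for z in (145,150,155,160,165):
    X=o+(q-o)*(z-o[2])/(q[2]-o[2]); print(X.round(1),np.hypot(X[0]-28,z-111),np.arctan2(z-111,28-X[0]))
L=[]
for a,b in zip(u,v):
    th=np.array([a-w["cx"],b-w["cy"]]); r=np.hypot(*th); t=r/w["fx"]; k=np.array([*(np.tan(t)*th/r),1])*w["depth"][b,a]; L.append(loc(w["T"][:3,:3]@k+w["T"][:3,3]))
L=np.array(L); print(np.median(L,0),L.min(0),L.max(0))
```

```text
3 263.3333333333333 174.66666666666666
-8 [-18.5  -8.  161.5] r 68.66229478431188 ang 0.8267383776590438
-12 [-20.7 -12.  164.2] r 72.14591421235357 ang 0.8298745022595041
-16 [-22.9 -16.  166.9] r 75.63017784384398 ang 0.8327216917795064
263 174 [-22.4 -12.7 167.4] 0.842
263 175 [-24.7 -17.1 166.8] 0.814
264 175 [-20.9 -16.9 165.7] 0.841
96 335.4166666666667 247.26041666666666 328 344 242 252
[-14.2 -18.1 145. ] 54.1703611181454 0.6785302383338827
[-15.7 -15.6 150. ] 58.55841425813623 0.7288357865008421
[-17.2 -13.1 155. ] 63.07384136577103 0.7720354371079498
[-18.7 -10.7 160. ] 67.69115729762011 0.8094037587583403
[-20.2  -8.2 165. ] 72.3908683149856 0.8419607853580394
[-19.11094324  -9.96709778 161.56580469] [-28.19702833 -40.09975538 107.81714198] [ -5.65154791  -8.83845275 169.14201589]
```

```bash
cat >> w.py <<'E'
def cloud(d,us,vs,P=(561.2,23.1,1.50185)):
    out=[]
    for a,b in zip(us,vs):
        t=np.array([a-d["cx"],b-d["cy"]]); r=np.hypot(*t); k=np.array([*(np.tan(r/d["fx"])*t/r),1])*d["depth"][b,a]
        X=d["T"][:3,:3]@k+d["T"][:3,3]; e=X[:2]-np.array(P[:2]); c,q=np.cos(P[2]),np.sin(P[2]); out.append([c*e[0]+q*e[1],-q*e[0]+c*e[1],X[2],a,b])
    return np.array(out)
E
python3 - <<'E'
from w import *
w=dict(np.load("w4.npz")); im=w["pixels"].astype(int)
m=(im[...,0]>90)&(im[...,0]>2*im[...,1])&(im[...,0]>2*im[...,2]); v,u=np.nonzero(m); k=(abs(u-336)<12)&(abs(v-247)<12)
C=cloud(w,u[k],v[k]); C=C[(C[:,2]>130)]; C=C[np.lexsort((C[:,3],C[:,4]))]
for c in C: print(c.round(1).tolist())
# bar top
U,V=np.meshgrid(range(245,272),(155,170,185,200)); B=cloud(w,U.ravel(),V.ravel()); B=B[(B[:,2]>122)&(B[:,2]<140)]
print("bar",np.median(B,0),[ (b,B[B[:,4]==b][:,0].min().round(1),B[B[:,4]==b][:,0].max().round(1)) for b in np.unique(B[:,4])])
U,V=np.meshgrid(range(310,350,5),(150,180,205)); D=cloud(w,U.ravel(),V.ravel()); print("lid top z",np.median(D[:,2]))
E
```

```text
[-12.1, -8.9, 150.2, 339.0, 242.0]
[-10.6, -9.4, 149.3, 340.0, 242.0]
[-9.1, -9.8, 148.5, 341.0, 242.0]
[-13.8, -9.2, 152.1, 338.0, 243.0]
[-12.5, -9.4, 151.9, 339.0, 243.0]
[-10.9, -10.0, 150.6, 340.0, 243.0]
[-10.3, -9.2, 152.5, 341.0, 243.0]
[-8.6, -9.9, 151.1, 342.0, 243.0]
[-8.0, -9.1, 152.9, 343.0, 243.0]
[-5.7, -10.8, 149.5, 344.0, 243.0]
[-17.6, -9.8, 153.4, 335.0, 244.0]
[-16.6, -9.5, 154.1, 336.0, 244.0]
[-15.9, -8.8, 155.5, 337.0, 244.0]
[-13.9, -10.1, 153.0, 338.0, 244.0]
[-12.9, -9.8, 153.6, 339.0, 244.0]
[-11.7, -9.9, 153.6, 340.0, 244.0]
[-10.5, -9.9, 153.6, 341.0, 244.0]
[-9.0, -10.4, 152.6, 342.0, 244.0]
[-7.1, -11.5, 150.5, 343.0, 244.0]
[-5.8, -11.6, 150.3, 344.0, 244.0]
[-19.8, -9.2, 157.0, 334.0, 245.0]
[-17.9, -10.3, 154.9, 335.0, 245.0]
[-17.4, -9.3, 157.0, 336.0, 245.0]
[-16.0, -9.8, 156.2, 337.0, 245.0]
[-15.0, -9.5, 156.8, 338.0, 245.0]
[-13.4, -10.2, 155.5, 339.0, 245.0]
[-12.6, -9.6, 156.8, 340.0, 245.0]
[-11.3, -9.8, 156.4, 341.0, 245.0]
[-9.4, -10.8, 154.4, 342.0, 245.0]
[-7.3, -12.2, 151.7, 343.0, 245.0]
[-22.4, -9.7, 158.5, 332.0, 246.0]
[-21.2, -9.7, 
[... 1912 characters left out ...]
12.0, 166.4, 334.0, 251.0]
[-20.3, -12.7, 165.2, 335.0, 251.0]
[-27.8, -14.3, 163.8, 328.0, 252.0]
[-26.9, -13.8, 164.8, 329.0, 252.0]
[-26.1, -13.4, 165.8, 330.0, 252.0]
[-24.9, -13.5, 165.6, 331.0, 252.0]
[-24.3, -12.6, 167.5, 332.0, 252.0]
[-23.1, -12.6, 167.6, 333.0, 252.0]
[-22.2, -12.4, 168.1, 334.0, 252.0]
[-20.5, -13.3, 166.4, 335.0, 252.0]
bar [-106.92358982   69.7888882   132.99315153  256.          170.        ] [(np.float64(155.0), np.float64(-111.3), np.float64(-101.5)), (np.float64(170.0), np.float64(-111.3), np.float64(-102.6)), (np.float64(185.0), np.float64(-111.4), np.float64(-102.5)), (np.float64(200.0), np.float64(-111.5), np.float64(-102.5))]
lid top z 122.84382813873762
```

>>> {"fn": "step_arm", "kwargs": {"plan": [[-0.18, 0, 0, 0.8, 0, 0, 0], [-0.18, 0, 0, 0.8, 0, 0, 0], [-0.18, 0, 0, 0.8, 0, 0, 0], [-0.18, 0, 0, 0.7, 0, 0, 0], [-0.18, 0, 0, 0.44, 0, 0, 0], [-0.18, 0, 0, 0, 0, 0, 0], [-0.18, 0, 0, 0, 0, 0, 0]]}}

```text
t: 12.22
ee_pos: [493.8, -79.9, 113.0]
orientation: [0.111, 3.137, -0.001]
ft_force: [0.3, 0.8, -0.0]
width: 36.0
grasp_force: 0.0
```

>>> {"fn": "step_arm", "kwargs": {"plan": [[-1, 0, 0, 0, 0, 0, 0], [-1, 0, 0, 0, 0, 0, 0], [-1, 0, 0, 0, 0, 0, 0], [-1, 0, 0, 0, 0, 0, 0]]}}

```text
t: 12.72
ee_pos: [493.0, -79.7, 112.1]
orientation: [0.111, 3.139, -0.0]
ft_force: [-0.3, -0.3, 5.5]
width: 9.2
grasp_force: 30.0
```

Run:
```python
import numpy as np
th=np.linspace(0,.75,16); a=th+.1326; r=136.2
c=np.round(np.c_[-r*np.cos(a),-r*np.sin(a)]/50,2)
print(np.round(np.diff(c,axis=0),2).tolist()); print((c-c[0])[-1]*50)
```

```text
[[0.02, -0.13], [0.03, -0.14], [0.03, -0.13], [0.05, -0.13], [0.04, -0.13], [0.06, -0.12], [0.06, -0.12], [0.06, -0.12], [0.08, -0.12], [0.07, -0.11], [0.09, -0.11], [0.08, -0.1], [0.1, -0.1], [0.1, -0.09], [0.1, -0.09]]
[ 48.5 -87. ]
```

Gripped; raise to about 0.75 rad first.

>>> {"fn": "step_arm", "kwargs": {"plan": [[-1, 0, 0.02, -0.13, 0, 0, 0], [-1, 0, 0.03, -0.14, 0, 0, 0], [-1, 0, 0.03, -0.13, 0, 0, 0], [-1, 0, 0.05, -0.13, 0, 0, 0], [-1, 0, 0.04, -0.13, 0, 0, 0], [-1, 0, 0.06, -0.12, 0, 0, 0], [-1, 0, 0.06, -0.12, 0, 0, 0], [-1, 0, 0.06, -0.12, 0, 0, 0], [-1, 0, 0.08, -0.12, 0, 0, 0], [-1, 0, 0.07, -0.11, 0, 0, 0], [-1, 0, 0.09, -0.11, 0, 0, 0], [-1, 0, 0.08, -0.1, 0, 0, 0], [-1, 0, 0.1, -0.1, 0, 0, 0], [-1, 0, 0.1, -0.09, 0, 0, 0], [-1, 0, 0.1, -0.09, 0, 0, 0], [-1, 0, 0, 0, 0, 0, 0], [-1, 0, 0, 0, 0, 0, 0]]}}

```text
t: 14.85
ee_pos: [496.5, -33.4, 200.8]
orientation: [0.109, 3.138, -0.007]
ft_force: [-3.8, -15.0, 13.3]
width: 9.1
grasp_force: 30.0
```

Run:
```python
from w import *
d=wshot("w5"); o,R,p=st(); print(p,o["ft_force"],o["width"])
s=vision.get_image("scene"); np.savez("scene2.npz",**s)
a=cv2.resize(s["pixels"][140:200,230:310,::-1],(800,600),interpolation=cv2.INTER_CUBIC); cv2.imwrite("pics/s2.png",a)
```

```text
[496.53268039 -33.42660973 200.72395378] [ -2.94786663 -14.91535721  13.08712938] 9.10092735323448
```

View pics/s2.png

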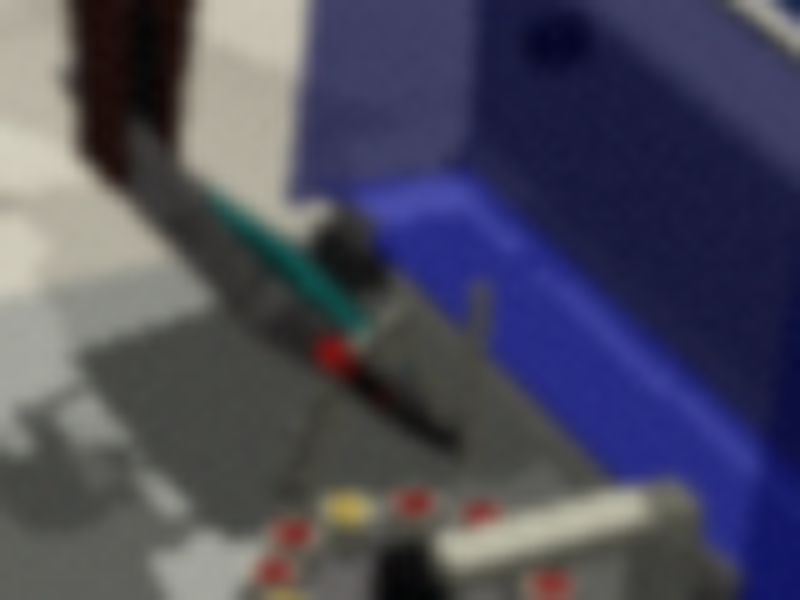

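View pics/w5.png

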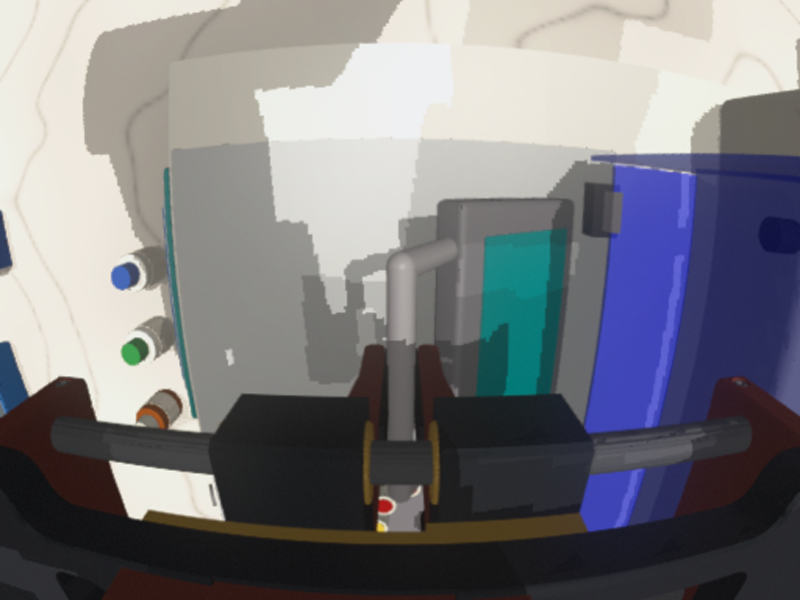

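Run:
```python
from w import *
for n,box in (("w4",(305,350,140,215)),("w5",(315,352,155,250))):
    w=dict(np.load(n+".npz")); im=w["pixels"].astype(int)
    m=(im[...,1]>im[...,0]*2)&(im[...,2]>im[...,0]*2)&(im[...,1]>60); m=cv2.erode(m.astype(np.uint8),np.ones((3,3)))>0
    v,u=np.nonzero(m); k=(u>box[0])&(u<box[1]+20)&(v>box[2])&(v<box[3]); C=cloud(w,u[k],v[k]); C=C[(w["depth"][v[k],u[k]]>0)]
    for _ in range(3):
        q,*_r=np.linalg.lstsq(np.c_[C[:,:2],np.ones(len(C))],C[:,2],rcond=None); e=C[:,2]-np.c_[C[:,:2],np.ones(len(C))]@q; C=C[abs(e)<2.5*e.std()+.1]
    print(n,len(C),q,"lid angle",-np.arctan(q[0]), e.std(), C.mean(0))
s=dict(np.load("scene2.npz")); P=np.array([561.2,23.1,1.50185])
for th in (.65,.7,.75,.8,.85,.9):
    print(th,(np.array(proj(s,A(P,(28-62*np.cos(th),-14.5,111+62*np.sin(th)))))-[230,140])*10,(np.array(proj(s,A(P,(28-55*np.cos(th),-8,111+55*np.sin(th)))))-[230,140])*10)
print((np.array(proj(s,A(P,(28,-8,111))))-[230,140])*10)
```

```text
w4 3831 [-6.45105660e-04  9.34493461e-04  1.22529433e+02] lid angle 0.0006451055707323668 0.7103924302085395 [-18.88960233  60.5286076  122.59966135 331.84521013 176.8697468 ]
w5 3765 [-8.95660571e-01  5.66462026e-03  1.51615916e+02] lid angle 0.7304124478097467 0.49282314273423494 [  0.81206235  67.46196836 151.27073034 335.85073041 200.44302789]
0.65 [333.42346353 393.73529355] [339.06402801 391.58059581]
0.7 [339.14902593 385.84102228] [344.10916143 384.62666478]
0.75 [345.20202492 378.13053485] [349.44186512 377.83534749]
0.8 [351.5662857  370.62509122] [355.04799807 371.22516133]
0.85 [358.22467964 363.34538354] [360.91259983 364.81412762]
0.9 [365.15917991 356.31146355] [367.01993785 358.61971049]
[454.71797108 449.88000703]
```

Lid stands at about 0.73; the rider is at about 0.81. Raise by 0.075 more, easing the radial strain.

>>> {"fn": "step_arm", "kwargs": {"plan": [[-1, 0, 0.03, -0.04, 0, 0, 0], [-1, 0, 0.03, -0.04, 0, 0, 0], [-1, 0, 0.04, -0.04, 0, 0, 0], [-1, 0, 0.03, -0.04, 0, 0, 0], [-1, 0, 0, 0, 0, 0, 0], [-1, 0, 0, 0, 0, 0, 0], [-1, 0, 0, 0, 0, 0, 0], [-1, 0, 0, 0, 0, 0, 0]]}}

```text
t: 15.95
ee_pos: [497.0, -25.4, 207.6]
orientation: [0.111, 3.138, -0.002]
ft_force: [0.5, -6.1, 5.6]
width: 9.1
grasp_force: 30.0
```

Run:
```python
from w import *
w=wshot("w6"); o,R,p=st(); print(o["t"],p,o["ft_force"],o["qvel"].round(3))
im=w["pixels"].astype(int)
m=(im[...,1]>im[...,0]*2)&(im[...,2]>im[...,0]*2)&(im[...,1]>60); m=cv2.erode(m.astype(np.uint8),np.ones((3,3)))>0
v,u=np.nonzero(m); k=(u>305)&(u<372)&(v>150)&(v<255); C=cloud(w,u[k],v[k]); C=C[(w["depth"][v[k],u[k]]>0)]
for _ in range(4):
    q,*_r=np.linalg.lstsq(np.c_[C[:,:2],np.ones(len(C))],C[:,2],rcond=None); e=C[:,2]-np.c_[C[:,:2],np.ones(len(C))]@q; C=C[abs(e)<2.5*e.std()+.1]
print(len(C),q,"lid",-np.arctan(q[0]),e.std())
# rider side face from w4
w=dict(np.load("w4.npz")); im=w["pixels"].astype(int); m=(im[...,0]>90)&(im[...,0]>2*im[...,1])&(im[...,0]>2*im[...,2]); v,u=np.nonzero(m); k=(abs(u-336)<12)&(abs(v-247)<12)
C=cloud(w,u[k],v[k]); C=C[(C[:,2]>130)&(C[:,1]>-10.4)]
r=cv2.minAreaRect(C[:,[0,2]].astype(np.float32)); print(r, np.arctan2(r[0][1]-111,28-r[0][0]))
s=vision.get_image("scene"); cv2.imwrite("pics/s3.png",cv2.resize(s["pixels"][140:200,230:310,::-1],(800,600),interpolation=cv2.INTER_CUBIC))
```

```text
16.0 [497.04968016 -25.39167505 207.65062051] [ 1.73569515 -6.91278181  5.84384363] [ 0.001 -0.001 -0.001  0.002  0.001  0.   ]
4053 [-1.03922736e+00  5.70034066e-03  1.56921403e+02] lid 0.804632174058025 0.516520431445845
((-17.15652084350586, 158.0714111328125), (7.1524200439453125, 24.96788787841797), 43.52402114868164) 0.8061577658227099
```

View pics/s3.png

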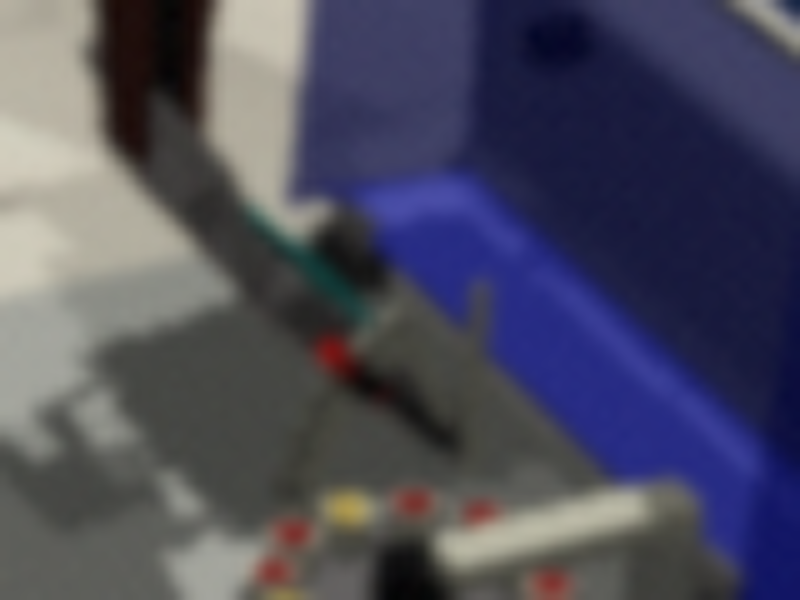

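The lid pointer lines up with the red rider at (335,355): both measure about 0.805 rad. The hood is still open and the lid is held, so I'm handing in.

```bash
python3 -c "
from workcell import ctrl
print(ctrl.close_job())"
```

```text
the job is handed in; nothing more can be done
None
```

The job is handed in: the hood lies open on its rear rest and is let go, and the gripper still holds the bay lid by its handle at about 0.805 rad, against a rider measured at about 0.806 rad; the hand-in gave no verdict.

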